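# Find the rocking corner of the nest plate and press its shim flat

### The arm

A 6-joint arm with a two-finger parallel gripper is mounted at the origin on a cart in front of the work surface, level with it; the furniture and walls round the work are solid. World frame = base frame: x ahead of the robot, y to its left, z up, the work surface at z = 0. Lengths are in mm, angles in rad, forces in N, time in s.
With the tool pointing down it reaches from about 400 to 925 mm from the base axis. Payload 12.5 kg.
Tool frame: the origin (TCP) lies between the finger pads; the fingertips stand 19 mm ahead of it and the grasp point (between the pads) is the TCP (env.tips_ahead is the distance from the TCP to the fingertips, in mm); z points along the fingers, y is the line along which they close (so a half turn about z gives the same grasp; the last joint's range is limited). The gripper opens to 95 mm and grips with 3 to 60 N. Pads are 20 mm wide; open, the fingers measure 119 mm over their backs; the gripper's body (75 mm by 180 mm) begins 59 mm behind the grasp point.
Start: joints at [-0.106, 0.491, 1.559, -0, 1.092, -0.106], TCP at [625.016, 0.021, 233.661] pointing down, gripper open.
Joint ranges: [-3.1, 3.1], [-0.84, 2.19], [0.05, 2.79], [-1.13, 4.28], [0.06, 2.93], [-2.69, 2.69]. Speed limits (rad/s): [2.22, 2.22, 2.79, 3.14, 3.14, 3.14].

### API

Orientations are given as [roll, pitch, yaw] about the fixed x, y, z axes, in that order (R = Rz(yaw) Ry(pitch) Rx(roll)).
In Python, from cell import env gives the robot as it stands.
- The arm moves only by the shell command python3 -m crank 'ROWS'. ROWS is JSON, a list of rows, each a list of 5 numbers: the shift along the tool's x, y, z in mm, then the turn about the tool's z in degrees, then the finger opening in mm, from 0 to 95.1. In form: [[dx, dy, dz, yaw, grip], ...]. A call has 1 to 10 rows; each row is the pose to reach, as a shift and turn from the pose commanded when the call began, along the tool's axes at that moment; what a row does not reach only later rows make up. A row lasts 1/12 s, in which the tool goes at most 41.7 mm and 7.16 degrees, less where a joint would pass 70% of its speed; a pose out of reach is approached as far as the arm can. A call with a gripper value outside its range is refused whole. The fingers move at their own pace and stop on an object; the grip force is fixed at half the most. Time passes only in rows, so rows that repeat a pose let the fingers close. It gives the time, the measured TCP pose, the force, the opening and the grip force at its end, in the units of the state.
- env.state(): the state, without advancing time (a new reading comes with each control period).
- env.read_camera(name): name is "scene" or "side" or "wrist"; returns a dict with "img" (420x560x3 uint8, blue, green, red), "K" (3x3 intrinsics, pixels), "pose" (4x4, takes a point from camera to world coordinates). Camera axes: x right, y down, z forward; pixel columns grow to the right and rows downward; lengths in mm; the calibration is good to about 2 mm. The wrist camera is an equidistant fisheye: a pixel r from the principal point sees the ray r / f radians off the axis. A picture is of the moment at which its call begins. There is no depth.
- env.job_done(): hands the job in; it is judged then, once.
The state is a dict: "t": time; "joints": joint angles; "qvel": joint speeds; "tau": joint torques, N m; "eef_pos": TCP position; "tcp_rot": TCP orientation; "ft_force": force on the tool from outside, world axes, zero at the start; "moment": the same for the moment, N m; "opening": opening from 0.0 (shut) to 1.0 (fully open); "grip_force": force on a finger pad.
Only numpy, scipy, OpenCV 4.12 (cv2) and the standard library are available. Lean on these libraries where they do the work, as an engineer would, in place of code of your own. Each camera call takes 0.05 s, during which the arm holds its last target. There are 200 camera calls.

### The job

The aluminium nest plate rocks at one of its four corner lugs: press the lugs down one after another until you find the one that gives under the push, then let it come back up and press the tilted steel shim tab beside that lug down until it is fully flat. Leave the other three shim tabs up, only press with the fingers - do not lift the plate - and leave the loose things lying around where they are.

Things in the scene. Friction and masses are not known exactly. Their poses are not given: they have to be found in the camera images.
- base: dark steel fixture slab, 245 x 225 x 10 mm, fixed on a plywood board; origin on its underside below the middle of the plate, z up. The slab reaches from x = -147 to +98 mm and y = -112 to +112 mm in this frame. Six steel dowels, 10 mm thick, stand round the plate's edges to 48 mm above this origin
- plate: loose aluminium nest plate, 0.9 kg, 12 mm thick, middle part 172 x 112 mm (x, y), with four lugs at its corners, each resting on a foot on the slab; origin at the centre of its underside, 34 mm above the base's origin; axes as the base's. A steel collar 74 mm across stands 12 mm high in its middle. The dowels keep it from sliding
- corner_1 (a point): middle of the top face of the lug at plate x, y = -70, +85 mm; the lug is 34 mm wide in x, its top 46 mm above the base's origin when the plate is at rest. Three lugs are solid; one (which one varies, they look alike) sinks 5 mm to a stop under a push of 3 to 5 N at its middle, the opposite corner rising, and comes back up when released
- corner_2 (a point): middle of the top face of the lug at plate x, y = -70, -85 mm; the lug is 34 mm wide in x, its top 46 mm above the base's origin when the plate is at rest. Three lugs are solid; one (which one varies, they look alike) sinks 5 mm to a stop under a push of 3 to 5 N at its middle, the opposite corner rising, and comes back up when released
- corner_3 (a point): middle of the top face of the lug at plate x, y = +70, +85 mm; the lug is 34 mm wide in x, its top 46 mm above the base's origin when the plate is at rest. Three lugs are solid; one (which one varies, they look alike) sinks 5 mm to a stop under a push of 3 to 5 N at its middle, the opposite corner rising, and comes back up when released
- corner_4 (a point): middle of the top face of the lug at plate x, y = +70, -85 mm; the lug is 34 mm wide in x, its top 46 mm above the base's origin when the plate is at rest. Three lugs are solid; one (which one varies, they look alike) sinks 5 mm to a stop under a push of 3 to 5 N at its middle, the opposite corner rising, and comes back up when released
- shim_1 (a joint): shim lever at one of the corners (which corner varies; see its tab point): angle in rad, 0 to 0.06 at the start (tab tilted up about 24 degrees), 0.42 flat against its stop. It is stiff (about 9 N at the tab point) and stays where it is left. Flat, its nose packs the corner up by 5 mm: a weak corner is then solid, a solid corner is jacked up 5 mm
- tab_1 (a point): top face of that shim's steel tab, 33 mm from its hinge. The tab, 45 x 24 x 3 mm, reaches from the hinge, which is 22 mm on the base's -x side of the middle of its own lug, further towards the base's -x; the nearest corner point is thus its own lug's (the point lies 52 to 55 mm towards -x from it). The point is about 43 mm above the base's origin at the start, and 29.5 mm when the tab is flat
- shim_2 (a joint): shim lever at one of the corners (which corner varies; see its tab point): angle in rad, 0 to 0.06 at the start (tab tilted up about 24 degrees), 0.42 flat against its stop. It is stiff (about 9 N at the tab point) and stays where it is left. Flat, its nose packs the corner up by 5 mm: a weak corner is then solid, a solid corner is jacked up 5 mm
- tab_2 (a point): top face of that shim's steel tab, 33 mm from its hinge. The tab, 45 x 24 x 3 mm, reaches from the hinge, which is 22 mm on the base's -x side of the middle of its own lug, further towards the base's -x; the nearest corner point is thus its own lug's (the point lies 52 to 55 mm towards -x from it). The point is about 43 mm above the base's origin at the start, and 29.5 mm when the tab is flat
- shim_3 (a joint): shim lever at one of the corners (which corner varies; see its tab point): angle in rad, 0 to 0.06 at the start (tab tilted up about 24 degrees), 0.42 flat against its stop. It is stiff (about 9 N at the tab point) and stays where it is left. Flat, its nose packs the corner up by 5 mm: a weak corner is then solid, a solid corner is jacked up 5 mm
- tab_3 (a point): top face of that shim's steel tab, 33 mm from its hinge. The tab, 45 x 24 x 3 mm, reaches from the hinge, which is 22 mm on the base's -x side of the middle of its own lug, further towards the base's -x; the nearest corner point is thus its own lug's (the point lies 52 to 55 mm towards -x from it). The point is about 43 mm above the base's origin at the start, and 29.5 mm when the tab is flat
- shim_4 (a joint): shim lever at one of the corners (which corner varies; see its tab point): angle in rad, 0 to 0.06 at the start (tab tilted up about 24 degrees), 0.42 flat against its stop. It is stiff (about 9 N at the tab point) and stays where it is left. Flat, its nose packs the corner up by 5 mm: a weak corner is then solid, a solid corner is jacked up 5 mm
- tab_4 (a point): top face of that shim's steel tab, 33 mm from its hinge. The tab, 45 x 24 x 3 mm, reaches from the hinge, which is 22 mm on the base's -x side of the middle of its own lug, further towards the base's -x; the nearest corner point is thus its own lug's (the point lies 52 to 55 mm towards -x from it). The point is about 43 mm above the base's origin at the start, and 29.5 mm when the tab is flat
- bolt: loose M8 hexagon bolt lying on the board beyond the fixture, 35 mm long; bystander
- hexkey: loose black hex key lying on the board beyond the fixture, 92 mm long; bystander
- oil: loose oil dropper bottle standing on the board to the left, 38 mm across, 126 mm high; bystander
- marker: loose paint marker lying on the board to the right, 128 mm long; bystander

How it is judged (in metres and radians):
On the way, in this order (a step that is already met when the one before it is completed fails the run):
1. the rocking lug is pressed down at least 2.5 mm with the fingers while all shims are still up (z of any of corner_1, corner_2, corner_3, corner_4 in the frame of base below 0.0435 m and contact force between the fingers and plate above 1.5 N and value of joint each of shim_1, shim_2, shim_3, shim_4 below 0.15 rad), for 0.1 s.
2. one shim tab is pressed flat, the others are up (((value of joint shim_1 above 0.36 rad and value of joint each of shim_2, shim_3, shim_4 below 0.15 rad) or (value of joint shim_2 above 0.36 rad and value of joint each of shim_1, shim_3, shim_4 below 0.15 rad) or (value of joint shim_3 above 0.36 rad and value of joint each of shim_1, shim_2, shim_4 below 0.15 rad) or (value of joint shim_4 above 0.36 rad and value of joint each of shim_1, shim_2, shim_3 below 0.15 rad))), for 0.2 s.
At the end, for the whole second after the job is handed in: exactly one shim tab is flat (over 0.36 of 0.42 rad) and the others are up (under 0.15 rad); the plate is at rest and level, each lug's top within 2.2 mm of its height at rest, so the shim is the rocking corner's (((value of joint shim_1 above 0.36 rad and value of joint each of shim_2, shim_3, shim_4 below 0.15 rad) or (value of joint shim_2 above 0.36 rad and value of joint each of shim_1, shim_3, shim_4 below 0.15 rad) or (value of joint shim_3 above 0.36 rad and value of joint each of shim_1, shim_2, shim_4 below 0.15 rad) or (value of joint shim_4 above 0.36 rad and value of joint each of shim_1, shim_2, shim_3 below 0.15 rad)) and z of corner_1 in the frame of base between 0.0438 and 0.0482 m and z of corner_2 in the frame of base between 0.0438 and 0.0482 m and z of corner_3 in the frame of base between 0.0438 and 0.0482 m and z of corner_4 in the frame of base between 0.0438 and 0.0482 m and linear speed of plate below 0.01 m/s); the robot touches nothing.
It fails at once if a shim jacks a solid corner up (a lug over 3 mm too high with a shim pressed) (value of joint any of shim_1, shim_2, shim_3, shim_4 above 0.3 rad and z of any of corner_1, corner_2, corner_3, corner_4 in the frame of base above 0.049 m).
It fails at once if two shims are pressed (value of joint each of shim_1, shim_2 above 0.2 rad or value of joint each of shim_1, shim_3 above 0.2 rad or value of joint each of shim_1, shim_4 above 0.2 rad or value of joint each of shim_2, shim_3 above 0.2 rad or value of joint each of shim_2, shim_4 above 0.2 rad or value of joint each of shim_3, shim_4 above 0.2 rad).
It fails at once if the plate is lifted (its middle more than 6 mm up) (z of plate in the frame of base above 0.04 m).
It fails at once if a loose thing nearby is moved more than 15 mm (distance of any of bolt, hexkey, oil, marker from where it was at the start of the episode above 0.015 m).
It also fails if it takes over 45 s, if anything falls off the work surface, if the arm or the gripper's body presses on something with over 40 N, if the wrist force passes 120 N, or if a joint passes its speed limit or range.

## Working session

There is one attempt and no reset: what is moved stays moved. The work goes in short steps, Python scripts to look and compute and a shell command to move; the robot and the scene stay as the last step left them, time stands still between calls to the robot, and variables do not carry over. Pictures are saved under pics/ and viewed, at most 10 in all, crops included, and the job is handed in when it is done.

```bash
mkdir -p pics
python3 - <<'E'
from cell import env
import cv2,numpy as np
for n in("scene","wrist"):
    c=env.read_camera(n);cv2.imwrite(f"pics/{n}0.png",c["img"]);np.savez(f"{n}0.npz",**c)
    print(n,c["K"].tolist(),np.round(c["pose"],3).tolist())
s=env.state();print(s)
E
```

```text
scene [[446.65124479312476, 0.0, 267.7389206280202], [0.0, 446.65124479312476, 213.13251667974782], [0.0, 0.0, 1.0]] [[0.867, -0.353, 0.352, 180.047], [-0.498, -0.631, 0.594, -658.488], [0.012, -0.691, -0.723, 1026.4], [0.0, 0.0, 0.0, 1.0]]
wrist [[325.19226210127806, 0.0, 272.4215332258795], [0.0, 325.19226210127806, 208.55838187855483], [0.0, 0.0, 1.0]] [[1.0, 0.0, -0.001, 625.22], [0.0, -0.969, -0.247, 69.425], [-0.001, 0.247, -0.969, 384.083], [0.0, 0.0, 0.0, 1.0]]
{'t': 0.1, 'joints': array([-1.05604790e-01,  4.91509103e-01,  1.55938051e+00,  2.40895421e-05,
        1.09166639e+00, -1.05614275e-01]), 'qvel': array([-0.00109652, -0.00198334,  0.00052899, -0.00075008,  0.00035026,
       -0.00100623]), 'tau': array([ 2.47082615e-03, -6.13621187e+01, -2.58604574e+01,  6.93451893e-02,
        4.70101309e-02, -2.07912552e-05]), 'eef_pos': array([6.24817215e+02, 4.45404280e-02, 2.33116819e+02]), 'tcp_rot': array([-3.14063693e+00, -1.22801270e-04,  1.57079464e+00]), 'ft_force': array([-0.67939108,  0.76702552,  0.72830845]), 'moment': array([-0.02602535,  0.0538708 , -0.04920317]), 'grip_force': 0.0, 'opening': 0.9997921380068051}
```

View pics/scene0.png

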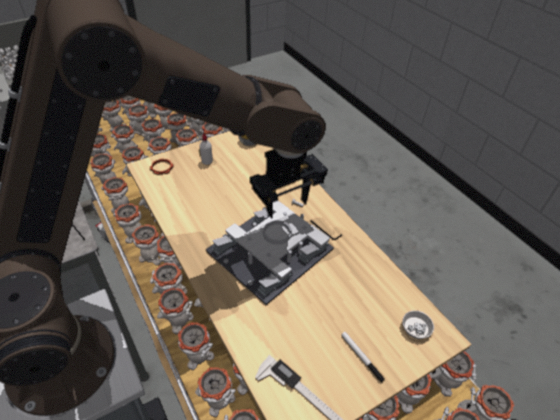

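View pics/wrist0.png

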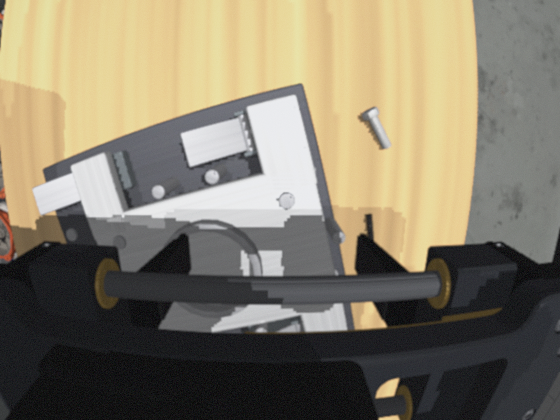

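The wrist view shows the slab's +y edge from (45,169) to (302,85), lug 1 near (100,185) with its tab at (55,193), lug 3 near (275,125) with its tab at (215,142), and the bolt at (375,128). The gripper hides the other side. I'll get a rough pose from the slab's edge.

```bash
cat > h.py <<'E'
import numpy as np,cv2
def ray(c,uv,fish=True):
    K=c["K"];x=(uv[0]-K[0,2])/K[0,0];y=(uv[1]-K[1,2])/K[1,1]
    if fish:
        r=np.hypot(x,y);s=np.sin(r)/r if r>1e-9 else 1;d=np.array([x*s,y*s,np.cos(r)])
    else:d=np.array([x,y,1.])
    return c["pose"][:3,3],c["pose"][:3,:3]@d
def onz(c,uv,z,fish=True):
    o,d=ray(c,uv,fish);return o+d*(z-o[2])/d[2]
E
python3 - <<'E'
from h import *
c=dict(np.load("wrist0.npz"))
for z in(10,20,30):
    a=onz(c,(45,169),z);b=onz(c,(302,85),z);v=b-a
    print(z,a,b,np.linalg.norm(v),np.degrees(np.arctan2(v[1],v[0])))
    th=np.arctan2(v[1],v[0]);R=np.array([[np.cos(th),-np.sin(th)],[np.sin(th),np.cos(th)]])
    print((a[:2]+b[:2])/2-R@[-24.5,112.5])
E
```

```text
10 [309.45416307  30.41992172  10.        ] [658.34985469 118.7110038   10.        ] 359.8937604365063 14.20106488680359
[535.25241617 -28.48615378]
20 [317.89521243  31.46261287  20.        ] [657.46422274 117.39349732  20.        ] 350.2730786962721 14.201064886803588
[539.03012487 -28.62356145]
30 [326.33626179  32.50530402  30.        ] [656.57859078 116.07599083  30.        ] 340.6523969560379 14.201064886803588
[542.80783358 -28.76096911]
```

```bash
python3 -m crank '[[40,-20,-40,0,0],[80,-40,-80,0,0],[80,-40,-80,0,0],[80,-40,-80,0,0],[80,-40,-80,0,0]]'
python3 - <<'E'
from cell import env
import cv2,numpy as np
c=env.read_camera("wrist");cv2.imwrite(f"pics/wrist1.png",c["img"]);np.savez(f"wrist1.npz",**c)
E
```

```text
t: 0.52
eef_pos: [584.8, 81.0, 314.8]
tcp_rot: [3.139, 0.0, 1.573]
ft_force: [-0.6, 0.2, 0.5]
opening: 0.706
grip_force: 0.0
```

View pics/wrist1.png

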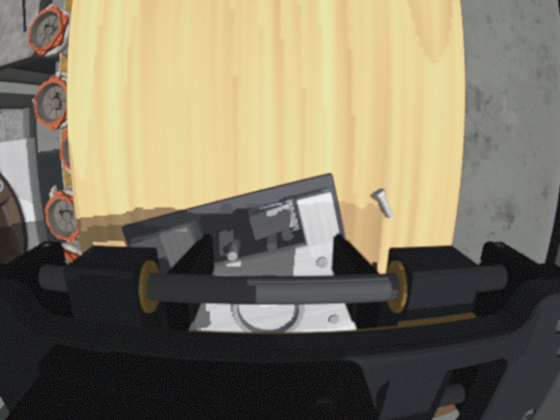

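Run:
```python
from h import *
from cell import env
a=dict(np.load("wrist0.npz"));b=dict(np.load("wrist1.npz"));s=dict(np.load("scene0.npz"))
print(b["pose"].round(3).tolist())
def tri(L):
    A=0;B=0
    for c,uv,f in L:
        o,d=ray(c,uv,f);d=d/np.linalg.norm(d);P=np.eye(3)-np.outer(d,d);A=A+P;B=B+P@o
    X=np.linalg.solve(A,B);return X.round(1),[np.linalg.norm((np.eye(3)-np.outer(*[ray(c,uv,f)[1]/np.linalg.norm(ray(c,uv,f)[1])]*2))@(X-c["pose"][:3,3])).round(1) for c,uv,f in L]
print(tri([(a,(302,85),1),(b,(331,175),1)]))
print(tri([(a,(45,169),1),(b,(125,228),1)]))
print(tri([(a,(370,113),1),(b,(378,193),1)]))
for uv in[(207,250),(265,302),(333,245)]:print([onz(s,uv,z,0).round(0).tolist() for z in(10,60,110)])
c=env.read_camera("side");cv2.imwrite("pics/side1.png",c["img"]);np.savez("side1.npz",**c)
c=env.read_camera("scene");cv2.imwrite("pics/scene1.png",cv2.resize(c["img"][170:330,180:370],None,fx=4,fy=3.7,interpolation=cv2.INTER_CUBIC));np.savez("scene1.npz",**c)
```

```text
[[1.0, 0.001, 0.003, 584.588], [0.002, -0.969, -0.248, 150.405], [0.002, 0.248, -0.969, 465.759], [0.0, 0.0, 0.0, 1.0]]
(array([646.8, 102.1, 134.8]), [np.float64(0.5), np.float64(0.5)])
(array([418.5,  43.9, 139.2]), [np.float64(0.1), np.float64(0.1)])
(array([701.2,  82.7, 131.2]), [np.float64(0.8), np.float64(0.8)])
[[447.0, 135.0, 10.0], [433.0, 96.0, 60.0], [420.0, 57.0, 110.0]]
[[507.0, -101.0, 10.0], [490.0, -129.0, 60.0], [474.0, -156.0, 110.0]]
[[778.0, -30.0, 10.0], [749.0, -61.0, 60.0], [719.0, -92.0, 110.0]]
```

View pics/side1.png

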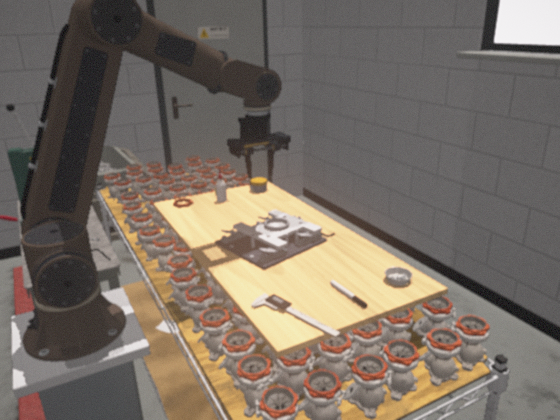

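View pics/scene1.png

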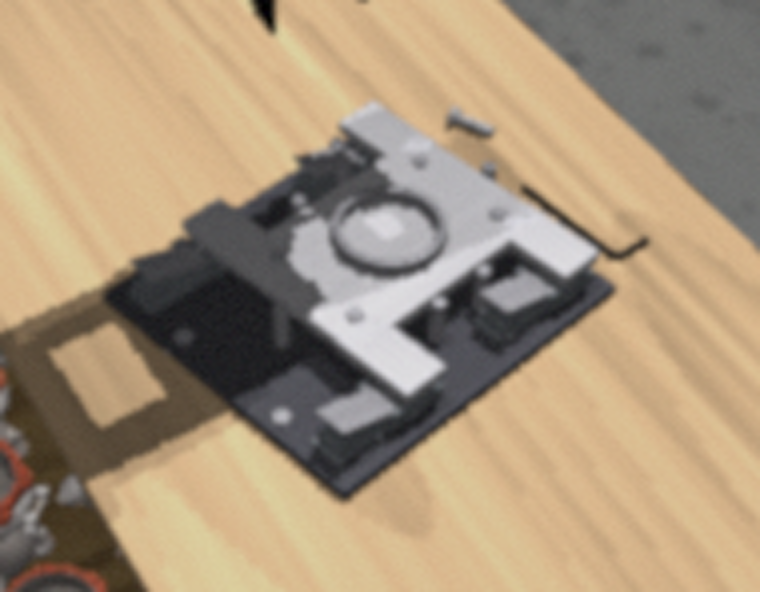

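The board is raised, at about z = 125. The scene crop shows slab corners at full-image pixels (207,249), (266,302) and (333,247), with the collar centre at (277,232). I'll fit the base pose to these points in all views.

```bash
cat >> h.py <<'E'
def proj(c,X,fish):
    p=c["pose"][:3,:3].T@(np.asarray(X,float)-c["pose"][:3,3])
    if fish:
        q=np.hypot(p[0],p[1]);t=np.arctan2(q,p[2]);n=p[:2]/q*t
    else:n=p[:2]/p[2]
    return n*c["K"][0,0]+c["K"][:2,2]
def w(b,P):
    x,y,z,t=b;return np.array([x+P[0]*np.cos(t)-P[1]*np.sin(t),y+P[0]*np.sin(t)+P[1]*np.cos(t),z+P[2]])
E
python3 - <<'E'
from h import *
from scipy.optimize import least_squares
a=dict(np.load("wrist0.npz"));b=dict(np.load("wrist1.npz"));s=dict(np.load("scene1.npz"))
O=[(a,1,(-147,112,10),(45,169)),(a,1,(98,112,10),(302,85)),(b,1,(-147,112,10),(125,228)),(b,1,(98,112,10),(331,175)),
(s,0,(98,-112,10),(333.25,247)),(s,0,(-147,-112,10),(266.25,301.9)),(s,0,(-147,112,10),(206.75,249)),(s,0,(0,0,58),(277,232.2))]
f=lambda p:np.concatenate([proj(c,w(p,P),k)-uv for c,k,P,uv in O])
r=least_squares(f,[560,-30,125,.25],loss="soft_l1");p=r.x;np.save("base.npy",p)
print(p.round(3),r.fun.reshape(-1,2).round(1).tolist())
for i,(x,y) in enumerate([(-70,85),(-70,-85),(70,85),(70,-85)],1):print(i,w(p,(x,y,46)).round(1),"tab",w(p,(x-53,y,43)).round(1))
for c,k,n in((a,1,"wrist0"),(b,1,"wrist1"),(s,0,"scene1")):
    im=c["img"].copy()
    for x,y in[(-70,85),(-70,-85),(70,85),(70,-85)]:
        for P,col in(((x,y,46),(0,0,255)),((x-53,y,43),(0,255,0)),((x-17,y,46),(255,0,0)),((x+17,y,46),(255,0,0))):
            u=proj(c,w(p,P),k);cv2.circle(im,(int(round(u[0])),int(round(u[1]))),1,col,-1)
    cv2.imwrite(f"pics/o_{n}.png",im)
A=cv2.imread("pics/o_wrist0.png")[70:330,20:400];B=cv2.imread("pics/o_scene1.png")[180:320,190:350]
cv2.imwrite("pics/ov.png",np.hstack([A,cv2.resize(B,(380,260),interpolation=cv2.INTER_CUBIC)]))
E
```

```text
[ 5.81042e+02 -2.99690e+01  1.20460e+02  2.51000e-01] [[-0.1, 1.1], [0.5, -0.1], [-2.6, -0.7], [1.0, -1.5], [0.8, 1.0], [-0.1, 2.9], [-1.4, 1.3], [0.2, -0.3]]
1 [492.1  34.9 166.5] tab [440.8  21.8 163.5]
2 [ 534.4 -129.7  166.5] tab [ 483.1 -142.9  163.5]
3 [627.7  69.8 166.5] tab [576.4  56.6 163.5]
4 [670.  -94.9 166.5] tab [ 618.7 -108.1  163.5]
```

View pics/ov.png

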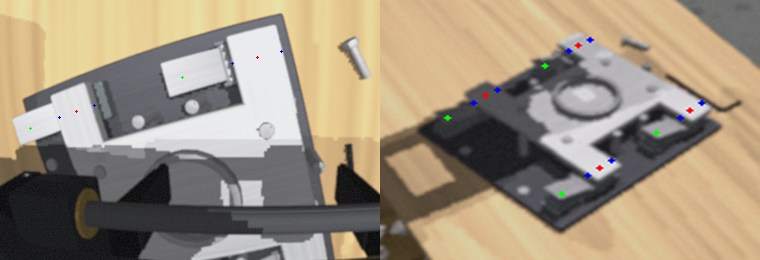

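The projected points sit on the lugs (red) and tabs (green) in both views, so the pose is good. I'll go above lug 3 with the fingers shut and aligned to the plate, then press.

```bash
python3 -m crank '[[-3,14,38,-7,0],[-6,28,76,-14.4,0],[-11,43,114,-14.4,0],[-11,43,114,-14.4,0],[-11,43,114,-14.4,0]]'
```

```text
t: 1.08
eef_pos: [627.8, 67.8, 196.7]
tcp_rot: [-3.136, -0.001, 1.82]
ft_force: [0.5, -0.8, 1.3]
opening: 0.231
grip_force: 0.0
```

```bash
python3 -m crank '[[0,0,3,0,0],[0,0,6,0,0],[0,0,8,0,0],[0,0,8,0,0],[0,0,8,0,0]]'; python3 -m crank '[[0,0,1,0,0],[0,0,2,0,0],[0,0,2,0,0]]'; python3 -m crank '[[0,0,1,0,0],[0,0,2,0,0],[0,0,2,0,0]]'
```

```text
t: 1.5
eef_pos: [627.9, 69.1, 192.3]
tcp_rot: [3.141, 0.0, 1.822]
ft_force: [0.8, -0.4, -0.7]
opening: 0.004
grip_force: 0.0
t: 1.75
eef_pos: [628.1, 69.1, 191.2]
tcp_rot: [3.14, 0.0, 1.822]
ft_force: [-3.0, -0.8, 10.0]
opening: 0.006
grip_force: 5.0
t: 2.0
eef_pos: [628.2, 69.1, 190.9]
tcp_rot: [3.139, 0.001, 1.822]
ft_force: [-8.8, -1.3, 23.0]
opening: 0.006
grip_force: 12.2
```

Lug 3 is solid: contact at TCP z of about 191.5 and 23 N. Next is lug 1, which is −140 mm along tool y.

```bash
python3 -m crank '[[0,0,-16,0,0],[0,-35,-20,0,0],[0,-70,-20,0,0],[0,-105,-20,0,0],[0,-140,-16,0,0],[0,-140,-10,0,0],[0,-140,-8,0,0],[0,-140,-8,0,0]]';python3 -m crank '[[0,0,1,0,0],[0,0,2,0,0],[0,0,3,0,0],[0,0,3,0,0]]'; python3 -m crank '[[0,0,1,0,0],[0,0,2,0,0],[0,0,3,0,0],[0,0,3,0,0]]'
```

```text
t: 2.67
eef_pos: [493.1, 34.2, 195.8]
tcp_rot: [3.141, 0.0, 1.822]
ft_force: [0.7, -1.0, 0.1]
opening: 0.001
grip_force: 0.0
t: 3.0
eef_pos: [492.7, 34.3, 192.3]
tcp_rot: [-3.141, -0.0, 1.822]
ft_force: [-0.0, 0.0, -0.6]
opening: 0.003
grip_force: 0.0
t: 3.33
eef_pos: [492.7, 34.3, 191.0]
tcp_rot: [3.14, 0.0, 1.822]
ft_force: [-5.7, 1.1, 18.0]
opening: 0.003
grip_force: 9.0
```

Lug 1 is solid too (18 N). Next is lug 2: −170 mm along tool x, lifting clear of the collar and dowels.

```bash
python3 -m crank '[[0,0,-16,0,0],[-35,0,-26,0,0],[-70,0,-26,0,0],[-105,0,-26,0,0],[-140,0,-26,0,0],[-170,0,-18,0,0],[-170,0,-8,0,0],[-170,0,-6,0,0],[-170,0,-6,0,0]]';python3 -m crank '[[0,0,1,0,0],[0,0,2,0,0],[0,0,3,0,0],[0,0,3,0,0]]'; python3 -m crank '[[0,0,1,0,0],[0,0,2,0,0],[0,0,3,0,0],[0,0,3,0,0]]'
```

```text
t: 4.08
eef_pos: [534.1, -130.0, 194.8]
tcp_rot: [-3.14, -0.001, 1.822]
ft_force: [-0.5, -0.1, 0.3]
opening: 0.007
grip_force: 0.0
t: 4.42
eef_pos: [534.7, -129.8, 192.9]
tcp_rot: [3.141, 0.0, 1.823]
ft_force: [0.1, 0.3, 0.5]
opening: 0.007
grip_force: 0.0
t: 4.75
eef_pos: [534.9, -130.2, 191.1]
tcp_rot: [3.14, 0.001, 1.822]
ft_force: [-4.0, 2.0, 15.2]
opening: 0.008
grip_force: 7.4
```

Lug 2 is solid (15 N), so lug 4 should be the one that rocks. I'll confirm it.

```bash
python3 -m crank '[[0,0,-16,0,0],[0,35,-20,0,0],[0,70,-20,0,0],[0,105,-20,0,0],[0,140,-16,0,0],[0,140,-10,0,0],[0,140,-6,0,0],[0,140,-6,0,0]]';python3 -m crank '[[0,0,1,0,0],[0,0,2,0,0],[0,0,4,0,0],[0,0,4,0,0]]'; python3 -m crank '[[0,0,1,0,0],[0,0,2,0,0],[0,0,3,0,0],[0,0,3,0,0]]'; python3 -m crank '[[0,0,1,0,0],[0,0,2,0,0],[0,0,2,0,0]]'
```

```text
t: 5.42
eef_pos: [669.4, -95.5, 194.2]
tcp_rot: [-3.139, -0.001, 1.822]
ft_force: [0.3, 0.3, -0.6]
opening: 0.002
grip_force: 0.0
t: 5.75
eef_pos: [669.9, -95.9, 191.8]
tcp_rot: [3.141, 0.0, 1.822]
ft_force: [-0.7, -0.0, -0.8]
opening: 0.008
grip_force: 0.0
t: 6.08
eef_pos: [670.4, -95.9, 189.1]
tcp_rot: [3.141, 0.001, 1.822]
ft_force: [-1.7, -1.4, 5.2]
opening: 0.006
grip_force: 2.5
t: 6.33
eef_pos: [670.7, -95.9, 187.4]
tcp_rot: [3.14, 0.001, 1.822]
ft_force: [0.1, -0.8, 5.9]
opening: 0.004
grip_force: 2.7
```

Lug 4 gives about 4 mm at 5–6 N. I'll press a little more, release, move above its tab (−53 mm along tool y) and start pressing.

```bash
python3 -m crank '[[0,0,1,0,0],[0,0,1,0,0],[0,0,-4,0,0],[0,0,-12,0,0],[0,-20,-22,0,0],[0,-53,-22,0,0],[0,-53,-16,0,0],[0,-53,-10,0,0],[0,-53,-10,0,0]]';python3 -m crank '[[0,0,3,0,0],[0,0,6,0,0],[0,0,9,0,0],[0,0,12,0,0],[0,0,12,0,0]]'
```

```text
t: 7.08
eef_pos: [618.9, -108.8, 195.9]
tcp_rot: [-3.141, -0.001, 1.822]
ft_force: [-0.6, 0.1, 0.0]
opening: 0.004
grip_force: 0.0
t: 7.5
eef_pos: [619.2, -108.7, 184.7]
tcp_rot: [3.141, 0.0, 1.822]
ft_force: [-1.1, 0.5, 3.2]
opening: 0.005
grip_force: 1.4
```

```bash
python3 -m crank '[[0,0,2,0,0],[0,0,4,0,0],[0,0,6,0,0],[0,0,8,0,0],[0,0,8,0,0]]';python3 -m crank '[[0,0,1,0,0],[0,0,2,0,0],[0,0,3,0,0],[0,0,3,0,0]]';python3 -m crank '[[0,0,1,0,0],[0,0,2,0,0],[0,0,2,0,0]]'
```

```text
t: 7.92
eef_pos: [618.8, -108.9, 176.9]
tcp_rot: [-3.141, 0.0, 1.823]
ft_force: [-2.8, -1.7, 6.4]
opening: 0.001
grip_force: 3.0
t: 8.25
eef_pos: [618.7, -108.9, 174.5]
tcp_rot: [-3.141, 0.0, 1.822]
ft_force: [-7.7, -1.4, 11.9]
opening: 0.005
grip_force: 6.0
t: 8.5
eef_pos: [618.8, -109.0, 174.1]
tcp_rot: [3.141, 0.001, 1.823]
ft_force: [-11.2, -0.9, 24.7]
opening: 0.007
grip_force: 12.8
```

The tab is at its stop: TCP z 174, force rising to 25 N. I'll retreat and check.

```bash
python3 -m crank '[[0,0,-10,0,0],[0,0,-50,0,0],[25,0,-90,0,0],[60,0,-125,0,0],[100,0,-150,0,0],[140,0,-160,0,0],[140,0,-160,0,0],[140,0,-160,0,0]]'
python3 - <<'E'
from cell import env
import cv2,numpy as np
c=env.read_camera("scene");cv2.imwrite("pics/end.png",cv2.resize(c["img"][180:320,190:350],None,fx=4.2,fy=4.2,interpolation=cv2.INTER_CUBIC))
E
```

```text
t: 9.17
eef_pos: [583.8, 30.0, 333.7]
tcp_rot: [3.138, 0.0, 1.826]
ft_force: [0.4, -0.5, 0.1]
opening: 0.003
grip_force: 0.0
```

View pics/end.png

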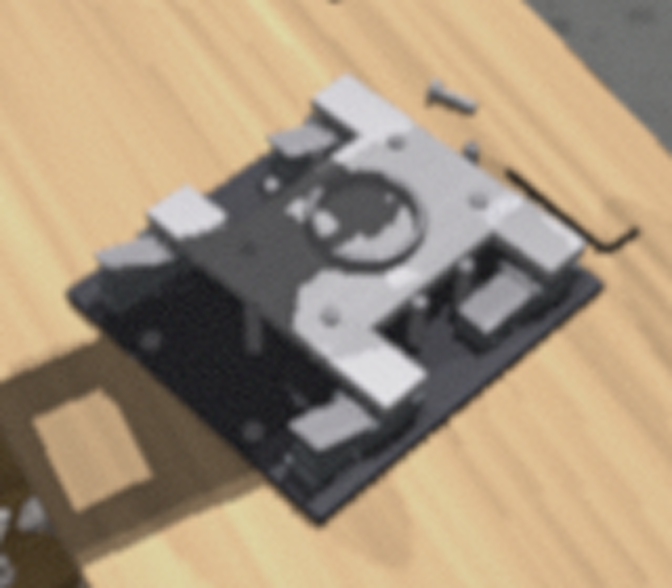

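The tab at lug 4 (495,300) now lies flat. The other three, at (330,420), (135,252) and (305,140), are still tilted up, the plate sits level, and the bolt and hex key are in place.

```bash
python3 -c "
from cell import env
print(env.job_done())"
```

```text
the job is handed in; nothing more can be done
None
```

Corner 4 was the rocking lug: it gave about 4 mm at 5–6 N while the other three held solid; its shim tab is now pressed flat, the other three tabs are still up, and the job is handed in (no verdict was returned).

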